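# Make up two leatherwork kits

### The job

Make up the two kits on the leather bench. The green tray gets the cream thread, the wax tin and the brass setting die; the blue tray gets the black thread and the dark steel setting die. Each die must sit fully down in its tray's white collar, its lug in the collar's slot; the spools and the tin stand upright on the tray floor beside it, and the red spool, the mallet and the cup are to be left where they are.

Things in the scene. Friction and masses are not known exactly. Their poses are not given: they have to be found in the camera images.
- green_tray: Green kit tray, fixed, 140 (x) by 180 mm (y), within 20 deg of yaw 0. Floor top 4 mm, wall top 14 mm above its origin (underside centre, z up); walls 4 mm thick. White collar centred at x 0, y -48 mm: bore 48, outside 64 mm diameter, top 16 mm above origin; a 19 mm slot cuts its whole wall on the tray's +x side. A die seated in it stands on the tray floor. Floor from y -14 to +86 mm is clear.
- blue_tray: Blue kit tray, the same as the green one in all but colour: collar with 48 mm bore centred at x 0, y -48 mm, slot towards the tray's +x, floor top 4 mm above its origin (underside centre), clear floor from y -14 to +86 mm, x -66 to +66 mm.
- cream_spool: Spool of cream thread with red foot and tip. Stands upright, 68 mm tall: foot flange 44 mm diameter and 5 mm thick, then a round straight body of thread 32 mm diameter from 5 to 62 mm up (grip here), then a tip of 18 mm diameter. Origin: centre of the underside, z up along its axis. About 60 g.
- black_spool: Spool of black thread with white foot and tip. Stands upright, 68 mm tall: foot flange 44 mm diameter and 5 mm thick, then a round straight body of thread 32 mm diameter from 5 to 62 mm up (grip here), then a tip of 18 mm diameter. Origin: centre of the underside, z up along its axis. About 60 g.
- red_spool: Spool of red thread with black foot and tip; belongs to neither kit, to be left alone. Stands upright, 68 mm tall: foot flange 44 mm diameter and 5 mm thick, then a round straight body of thread 32 mm diameter from 5 to 62 mm up (grip here), then a tip of 18 mm diameter. Origin: centre of the underside, z up along its axis. About 60 g.
- brass_die: Brass (yellow) setting die for snaps, upright, 50 mm tall: round foot 40 mm diameter, 12 mm thick, with one key lug, 10 mm wide and as thick as the foot, reaching 32 mm from the axis along the die's +x; above the foot a square shank 22 x 22 mm, 12 to 50 mm up (grip here), faces square to its x and y. Origin: underside centre, x towards the lug, z up. About 270 g.
- steel_die: Dark steel (grey) setting die for snaps, upright, 50 mm tall: round foot 40 mm diameter, 12 mm thick, with one key lug, 10 mm wide and as thick as the foot, reaching 32 mm from the axis along the die's +x; above the foot a square shank 22 x 22 mm, 12 to 50 mm up (grip here), faces square to its x and y. Origin: underside centre, x towards the lug, z up. About 270 g.
- wax_tin: Closed round wax tin, aluminium with a yellow lid, standing flat: 32 mm tall, body 48 mm and lid (the top 12 mm) 49 mm diameter. Origin: centre of the underside, z up. About 80 g.
- mallet: Bystander: mallet lying on the bench, cream plastic head 48 mm diameter and 85 mm long, wooden handle 22 mm thick, 240 mm over all. Origin: on the bench below the handle's axis, 140 mm from the handle's end; x along the handle towards the head.
- cup: Bystander: white ceramic cup standing upright, 80 mm diameter, 100 mm tall. Origin: centre of the underside.
Mind the look-alikes: they are no part of the job. What is shaped like the brass_die but purple is not meant. Several things look just like the blue_tray: the one meant starts farthest to the robot's left.

How it is judged:
By the outcome, as a careful person would: the job done as asked, in the order asked, and still so for the second after the job is handed in, with the robot touching nothing.
It also fails if it takes over 115 s, if anything falls off the work surface, if the arm or the gripper's body presses on something with over 40 N, if the wrist force passes 120 N, or if a joint passes its speed limit or range.

### The arm

A 6-joint arm with a two-finger parallel gripper is mounted at the origin on the work surface. World frame = base frame: x ahead of the robot, y to its left, z up, the work surface at z = 0. Lengths are in mm, angles in rad, forces in N, time in s.
With the tool pointing down it reaches from about 225 to 725 mm from the base axis. Payload 3.1 kg.
Tool frame: the origin (TCP) lies between the finger pads; the fingertips stand 8 mm ahead of it and the grasp point (between the pads) lies 11 mm behind it (arm.finger_overhang is the distance from the TCP to the fingertips, in mm); z points along the fingers, y is the line along which they close (so a half turn about z gives the same grasp; the last joint's range is limited). The gripper opens to 85 mm and grips with 20 to 120 N. Pads are 22 mm wide; open, the fingers measure 114 mm over their backs; the gripper's body (76 mm by 85 mm) begins 54 mm behind the grasp point. The pads swing forward as they close: fully open they stand 13 mm farther back than shut.
Start: joints at [-0.128, 0.048, 0.099, 1.622, 0, 1.443], TCP at [524.993, -0.012, 208.512] pointing down, gripper open.
Joint ranges: [-2.91, 2.91], [-0.99, 1.94], [-1.21, 1.42], [-2.12, 2.29], [-1.49, 1.47], [-3.14, 3.14]. Speed limits (rad/s): [2.79, 2.79, 3.14, 3.14, 3.14, 3.14].

### API

Orientations are given as a unit quaternion [x, y, z, w].
In Python, from cell import arm gives the robot as it stands. The module is installed in compiled form; this text tells all that it offers.
- The arm moves only by the shell command python3 -m crank 'ROWS' [FORCE]. ROWS is JSON, a list of rows, each a list of 3 entries, a list of its own where there are three numbers: the finger opening in cm, from 0 to 8.54, then the shift along the tool's x, y, z in cm, then the turn about the tool's z in rad. A call has 1 to 8 rows; each row is the pose to reach, as a shift and turn from the pose commanded when the call began, along the tool's axes at that moment; what a row does not reach only later rows make up. A row lasts 1/12 s, in which the tool goes at most 41.7 mm and 7.16 degrees, less where a joint would pass 70% of its speed; a pose out of reach is approached as far as the arm can. A call with a gripper value outside its range is refused whole. The fingers move at their own pace and stop on an object; FORCE is the grip in N (left out, the last holds). Time passes only in rows, so rows that repeat a pose let the fingers close. It gives the time, the measured TCP pose, the force, the opening and the grip force at its end, in the units of the state.
- arm.get_state(): the state, without advancing time (a new reading comes with each control period).
- arm.camera(name): name is "scene" or "side" or "wrist"; returns a dict with "pixels" (384x512x3 uint8, red, green, blue), "fx", "fy", "cx", "cy" (pixels), "k1" (the pictures are not rectified: a ray, as slopes to the right and down, at radius r is drawn at 1 + k1 r^2 times it, then the intrinsics apply), "cam_to_world" (4x4, takes a point from camera to world coordinates). Camera axes: x right, y down, z forward; pixel columns grow to the right and rows downward; lengths in mm; the calibration is good to about 2 mm. A picture is of the moment at which its call begins. There is no depth.
- arm.hand_in(): hands the job in; it is judged then, once.
Trained networks look in a picture, given as the dict that the camera call returned (one of the last four; its "shot" number tells which), for a name from the list of things; names that differ only in an ending like _2 or _b are one class to them, and where a whole thing is asked for, a point or a joint stands for the part that bears it (a point fixed in the world has none). Each returns a list of dicts, best first, with "conf" (0 to 1); they miss things now and then, are a little off and sometimes report something else, mostly with a low value. They report only what shows in the picture. A call takes as long as a camera call. They do not tell look-alikes from the thing itself.
- arm.find_in(picture, label): "position" ([column, row] in pixels, amid what is visible of it).
- arm.tip_of(picture, label): "position" ([column, row] in pixels: a listed point, or the origin of a listed thing).
The state is a dict: "clock": time; "joint_pos": joint angles; "qvel": joint speeds; "effort": joint torques, N m; "ee_pos": TCP position; "tcp_rot": TCP orientation; "ft_force": force on the tool from outside, world axes, zero at the start; "moment": the same for the moment, N m; "width": finger opening in mm; "grasp_force": force on a finger pad.
Only numpy, scipy, OpenCV 4.12 (cv2) and the standard library are available. Lean on these libraries where they do the work, as an engineer would, in place of code of your own. Each camera call takes 0.05 s, during which the arm holds its last target. There are 200 camera calls.

## Working session

There is one attempt and no reset: what is moved stays moved. The work goes in short steps, Python scripts to look and compute and a shell command to move; the robot and the scene stay as the last step left them, time stands still between calls to the robot, and variables do not carry over. Pictures are saved under pics/ and viewed, at most 14 in all, crops included, and the job is handed in when it is done.

```bash
mkdir -p pics
cat > h.py <<'E'
import numpy as np, cv2
from cell import arm
def save(c,n): cv2.imwrite(f'pics/{n}.png',c['pixels'][:,:,::-1])
def ray(c,p):
    d=np.array([(p[0]-c['cx'])/c['fx'],(p[1]-c['cy'])/c['fy']]); u=d.copy()
    for _ in range(20): u=d/(1+c['k1']*(u@u))
    T=np.array(c['cam_to_world']); v=T[:3,:3]@np.array([u[0],u[1],1]); return T[:3,3],v/np.linalg.norm(v)
def onz(c,p,z):
    o,v=ray(c,p); return o+v*(z-o[2])/v[2]
def proj(c,P):
    T=np.array(c['cam_to_world']); q=T[:3,:3].T@(np.asarray(P,float)-T[:3,3]); u=q[:2]/q[2]; u=u*(1+c['k1']*(u@u))
    return np.array([u[0]*c['fx']+c['cx'],u[1]*c['fy']+c['cy']])
def tri(rs):
    A=sum(np.eye(3)-np.outer(v,v) for o,v in rs); b=sum((np.eye(3)-np.outer(v,v))@o for o,v in rs)
    return np.linalg.solve(A,b)
E
python3 - <<'E'
from h import *
np.set_printoptions(precision=1,suppress=True)
L="green_tray blue_tray cream_spool black_spool red_spool brass_die steel_die wax_tin mallet cup".split()
for n in("scene","side"):
    c=arm.camera(n); save(c,n+'0'); print(n,np.array(c['cam_to_world'])[:3,3],c['fx'],c['k1'])
    for l in L:
        print(l,[(np.round(d['position']).astype(int).tolist(),round(d['conf'],2),onz(c,d['position'],0)[:2].round().tolist()) for d in arm.tip_of(c,l) if d['conf']>.2])
s=arm.get_state(); print(s)
c=arm.camera('wrist'); save(c,'w0'); print(np.array(c['cam_to_world']),c['fx'])
E
```

```text
scene [1069.4  776.9  886.7] 420.84083996880895 0.021379860163478873
green_tray [([282, 225], 0.94, [598.0, 114.0]), ([190, 127], 0.59, [621.0, -470.0])]
blue_tray [([244, 178], 0.97, [591.0, -116.0]), ([160, 174], 0.55, [812.0, -274.0])]
cream_spool [([237, 139], 0.71, [508.0, -318.0])]
black_spool [([363, 331], 0.66, [617.0, 482.0]), ([292, 167], 0.62, [427.0, -87.0])]
red_spool [([353, 267], 0.89, [520.0, 331.0])]
brass_die [([189, 126], 0.75, [623.0, -476.0]), ([385, 251], 0.72, [412.0, 335.0]), ([367, 228], 0.57, [397.0, 248.0])]
steel_die [([319, 199], 0.69, [442.0, 82.0])]
wax_tin [([266, 140], 0.45, [422.0, -258.0])]
mallet [([361, 334], 0.74, [626.0, 485.0])]
cup [([190, 128], 0.74, [623.0, -460.0])]
side [ 240.2 1151.   766.1] 484.9049598966563 0.060524376250904045
green_tray []
blue_tray [([286, 178], 0.83, [589.0, -126.0]), ([239, 145], 0.57, [813.0, -297.0]), ([261, 273], 0.44, [520.0, 322.0])]
cream_spool [([328, 156], 0.64, [495.0, -311.0])]
black_spool [([327, 191], 0.68, [450.0, -91.0])]
red_spool [([260, 271], 0.78, [525.0, 318.0])]
brass_die [([303, 287], 0.84, [415.0, 337.0]), ([320, 264], 0.75, [395.0, 248.0])]
steel_die [([317, 228], 0.59, [436.0, 103.0])]
wax_tin [([349, 166], 0.68, [414.0, -267.0])]
mallet [([191, 314], 0.94, [619.0, 492.0])]
cup [([306, 132], 0.55, [613.0, -483.0])]
{'clock': 1.1, 'joint_pos': array([-0.1,  0. ,  0.1,  1.6, -0. ,  1.4]), 'qvel': array([ 0., -0., -0., -0., -0., -0.]), 'effort': array([ -0. , -33.9,  32. ,   0. ,  -0. ,   0. ]), 'ee_pos': array([525. ,  -0. , 208.5]), 'tcp_rot': array([0.7, 0.7, 0. , 0. ]), 'ft_force': array([ 0.5,  1.1, -0.6]), 'moment': array([-0.,  0.,  0.]), 'grasp_force': 0.0, 'width': 85.29952857084069}
[[  1.    0.    0.  524.6]
 [  0.   -1.   -0.3  64.1]
 [  0.    0.3  -1.  373.7]
 [  0.    0.    0.    1. ]] 294.4067149326405
```

View pictures.

View pics/scene0.png

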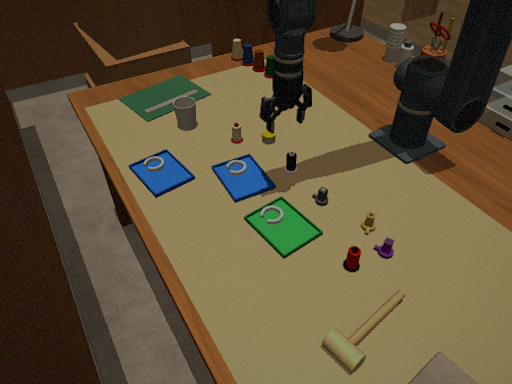

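View pics/side0.png

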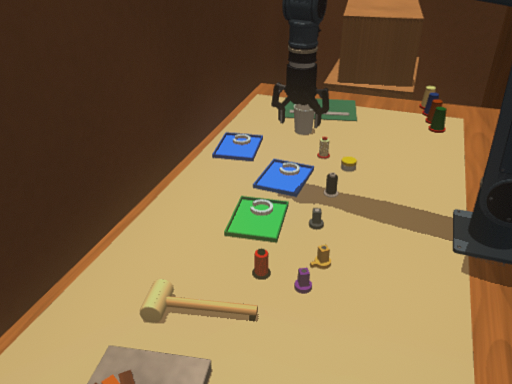

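View pics/w0.png

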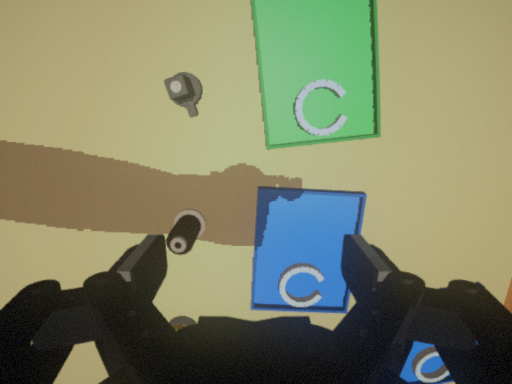

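The scene and side pictures show:
- **Blue trays:** scene (244,178) at world y≈-118 and (161,172) at y≈-285. The robot's left is +y, so the first is meant.
- **Die-shaped things:** yellow at scene (369,224), purple at (386,248), grey at (320,197). Yellow is the brass one and purple is the look-alike.
- **Others:** cream spool (237,133), tin (268,136), black spool (291,161).

Next I'll measure the tray poses and object heights, and make one enlarged crop to confirm.

```bash
cat >> h.py <<'E'
def traymask(c,col):
    h=cv2.cvtColor(c['pixels'],cv2.COLOR_RGB2HSV)
    lo,hi=((45,120,40),(75,255,255)) if col=='green' else ((100,140,40),(125,255,255))
    return cv2.morphologyEx(cv2.inRange(h,lo,hi),cv2.MORPH_CLOSE,np.ones((5,5)))
def trays(c,col):
    out=[]
    for k in cv2.findContours(traymask(c,col),cv2.RETR_EXTERNAL,cv2.CHAIN_APPROX_NONE)[0]:
        if cv2.contourArea(k)<600: continue
        P=np.array([onz(c,p[0],14)[:2] for p in k],np.float32)
        (x,y),(w,h),a=cv2.minAreaRect(P)
        if w>h: w,h,a=h,w,a+90
        a=(a+90)%180-90
        out.append([round(float(q),1) for q in(x,y,w,h,a)])
    return out
E
python3 - <<'E'
from h import *
np.set_printoptions(precision=0,suppress=True)
C={n:arm.camera(n) for n in("scene","side","wrist")}
for n,c in C.items():
    for col in("green","blue"): print(n,col,trays(c,col))
near={'cream_spool':(500,-315),'wax_tin':(418,-262),'brass_die':(396,249),'black_spool':(440,-90),'steel_die':(438,92)}
for l,q in near.items():
    rs=[]
    for n,c in C.items():
        for d in arm.tip_of(c,l):
            P=onz(c,d['position'],0)
            if np.hypot(*(P[:2]-q))<40: rs.append(ray(c,d['position'])); print(l,n,P[:2],round(d['conf'],2));break
    if len(rs)>1: print('   tri',tri(rs))
p=C['scene']['pixels'][:,:,::-1]
a=cv2.resize(p[140:215,120:290],None,fx=3.5,fy=3.5,interpolation=2); b=cv2.resize(p[195:270,300:420],None,fx=3.5,fy=3.5,interpolation=2)
b=cv2.copyMakeBorder(b,0,0,0,a.shape[1]-b.shape[1],cv2.BORDER_CONSTANT); cv2.imwrite('pics/crop1.png',np.vstack([a,b]))
E
```

```text
scene green [[602.3, 123.3, 143.8, 185.4, 6.3]]
scene blue [[597.5, -113.9, 140.9, 186.0, -3.4], [809.6, -266.8, 140.8, 186.5, 7.8]]
side green [[597.2, 128.3, 140.3, 185.8, 6.1]]
side blue [[592.1, -114.5, 136.4, 171.1, -3.7], [804.9, -269.1, 137.5, 170.6, 8.0]]
wrist green [[660.1, 138.0, 49.5, 138.1, 28.6]]
wrist blue [[595.6, -121.9, 139.2, 178.4, -3.6]]
cream_spool scene [ 511. -314.] 0.69
cream_spool side [ 502. -305.] 0.56
   tri [ 505. -325.   -9.]
wax_tin scene [ 415. -255.] 0.71
wax_tin side [ 416. -246.] 0.8
wax_tin wrist [ 416. -254.] 0.72
   tri [ 416. -254.   -1.]
brass_die scene [390. 248.] 0.68
brass_die side [392. 248.] 0.62
   tri [392. 249.   2.]
black_spool scene [444. -72.] 0.74
black_spool side [440. -92.] 0.5
black_spool wrist [435. -85.] 0.77
   tri [438. -82.   0.]
steel_die scene [444.  94.] 0.72
steel_die side [443.  97.] 0.61
steel_die wrist [439.  89.] 0.92
   tri [441.  91.  -4.]
```

View pics/crop1.png

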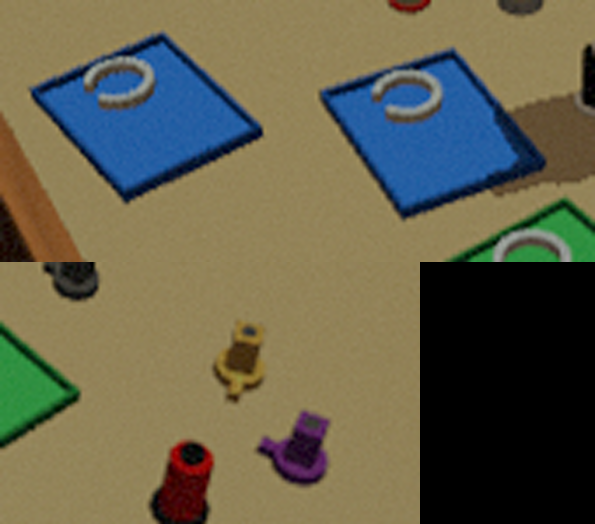

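The crop confirms it: the right-hand blue tray in the crop (scene 244,178) is the one meant, and the brass die is the yellow one (scene 369,224), next to the purple look-alike. I'll go above the cream spool first.

```bash
python3 -m crank '[[8.5,[-31.2,-2,5],0],[8.5,[-31.2,-2,5],0],[8.5,[-31.2,-2,5],0],[8.5,[-31.2,-2,5],0],[8.5,[-31.2,-2,5],0],[8.5,[-31.2,-2,5],0],[8.5,[-31.2,-2,5],0],[8.5,[-31.2,-2,5],0]]' 30
cat >> h.py <<'E'
def look(label,near,name=None,R=60):
    c=arm.camera('wrist'); s=arm.get_state()
    if name: save(c,name)
    for f in (arm.tip_of,):
        for d in f(c,label):
            P=onz(c,d['position'],0)
            print(label,np.round(d['position']),np.round(P[:2],1),round(d['conf'],2))
    print('t',s['clock'],'tcp',np.round(s['ee_pos'],1),np.round(s['tcp_rot'],3),'w',round(s['width'],1))
    return c,s
def shift(s,P,a=0):
    "world target TCP -> shift in tool axes, cm"
    from scipy.spatial.transform import Rotation as R
    r=R.from_quat(s['tcp_rot']); print('shift',np.round(r.inv().apply(np.array(P)-s['ee_pos'])/10,2))
def yaw(s):
    from scipy.spatial.transform import Rotation as R
    y=R.from_quat(s['tcp_rot']).apply([0,1,0]); return np.degrees(np.arctan2(y[1],y[0]))
E
python3 -c "
from h import *
c,s=look('cream_spool',0,'w1')"
```

```text
clock: 2.72
ee_pos: [503.8, -316.0, 157.3]
tcp_rot: [0.708, 0.706, -0.001, 0.0]
ft_force: [0.5, -0.4, 0.3]
width: 84.8
grasp_force: 0.0
cream_spool [260. 170.] [ 510.5 -314.2] 0.7
t 2.7667 tcp [ 503.1 -319.4  156. ] [ 0.709  0.705 -0.002  0.   ] w 85.2
```

```bash
python3 -c "
from h import *
c,s=look('cream_spool',0)
c,s=look('cream_spool',0,'w2')"
```

```text
cream_spool [260. 170.] [ 509.3 -314.9] 0.69
t 2.8667 tcp [ 504.  -313.7  157.2] [ 0.708  0.706 -0.    -0.001] w 85.1
cream_spool [261. 174.] [ 512.8 -315.7] 0.9
t 2.9667 tcp [ 504.9 -311.6  158.5] [ 0.707  0.707  0.    -0.   ] w 84.9
```

View pics/w2.png

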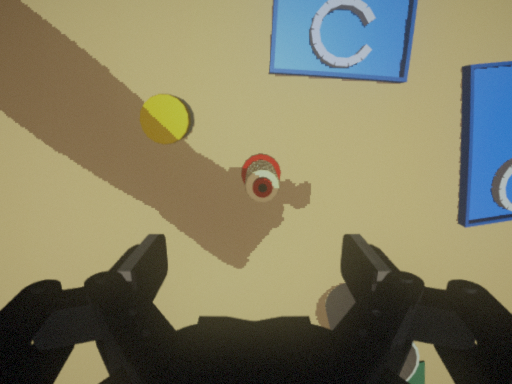

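The picture shows the cream spool with its red foot around (262,172) and tip at (262,187). The tin's lid is at (164,119). I'll check both ends of the spool against each other.

```bash
python3 -c "
from h import *
c,s=look('wax_tin',0)
print(c['cx'],c['cy'],onz(c,(262,173),0),onz(c,(262,187),68),onz(c,(164,119),32)); print(proj(c,s['ee_pos']),proj(c,(511,-314,0)),proj(c,(511,-314,68)))
shift(s,(511,-314,29))"
```

```text
wax_tin [169. 119.] [ 413.6 -253.6] 0.61
t 3.0667 tcp [ 505.4 -310.8  159.1] [0.707 0.708 0.    0.   ] w 85.0
253.71447268297902 190.64754073559862 [ 514.34775475 -313.16705893    0.        ] [ 512.43744602 -312.1041015    68.        ] [ 417.59455018 -253.0345755    32.        ]
[254.56205791 222.43668509] [259.01134464 173.72352528] [260.38284802 189.04197208]
shift [-0.32  0.55 13.01]
```

```bash
python3 -m crank '[[8.5,[-0.1,0.75,4],0],[8.5,[-0.1,0.75,8],0],[8.5,[-0.1,0.75,11],0],[8.5,[-0.1,0.75,12.9],0],[8.5,[-0.1,0.75,12.9],0],[2.5,[-0.1,0.75,12.9],0],[2.5,[-0.1,0.75,12.9],0],[2.5,[-0.1,0.75,12.9],0]]' 40; python3 -m crank '[[2.5,[0,0,0],0],[2.5,[0,0,0],0],[2.5,[0,0,0],0]]'
```

```text
clock: 3.78
ee_pos: [514.5, -314.0, 32.7]
tcp_rot: [0.707, 0.707, 0.0, 0.003]
ft_force: [0.1, -0.0, 0.4]
width: 51.3
grasp_force: 0.0
clock: 4.03
ee_pos: [513.9, -314.3, 32.4]
tcp_rot: [0.707, 0.707, 0.0, 0.002]
ft_force: [-0.8, 0.1, 6.3]
width: 29.8
grasp_force: 39.1
```

```bash
python3 -m crank '[[2.5,[0,0,-4],0],[2.5,[0,0,-8],0],[2.5,[4,1,-11],0],[2.5,[8,2,-11],0],[2.5,[12,3,-11],0],[2.5,[16,4,-11],0],[2.5,[20,5,-11],0],[2.5,[24,6,-11],0]]'; python3 -m crank '[[2.5,[4,1,0],0],[2.5,[8,2,0],0],[2.5,[12,3,0],0],[2.5,[16,4,0],0],[2.5,[20,5,0],0],[2.5,[22,5.8,0],0],[2.5,[23.8,6,0],0],[2.5,[23.8,6,0],0]]'; python3 -m crank '[[2.5,[0,0,0],0],[2.5,[0,0,0],0]]'
python3 - <<'E'
from h import *
c=arm.camera('wrist'); save(c,'w3'); print(trays(c,'green'),trays(arm.camera('side'),'green'),arm.get_state()['ee_pos'])
E
```

```text
clock: 4.7
ee_pos: [571.5, -76.8, 140.0]
tcp_rot: [0.707, 0.707, 0.0, 0.0]
ft_force: [0.9, 0.3, -0.2]
width: 29.4
grasp_force: 39.8
clock: 5.37
ee_pos: [631.1, 163.8, 139.0]
tcp_rot: [0.705, 0.709, 0.001, -0.001]
ft_force: [0.1, 0.3, -1.7]
width: 29.7
grasp_force: 39.8
clock: 5.53
ee_pos: [631.0, 158.9, 139.4]
tcp_rot: [0.707, 0.707, -0.0, 0.0]
ft_force: [0.3, -1.0, -0.2]
width: 29.5
grasp_force: 39.8
[[634.3, 37.8, 33.1, 81.9, -60.2], [573.4, 114.1, 114.9, 127.0, -8.0]] [[597.4, 128.1, 140.0, 186.4, 6.7]] [631.09455478 158.2633186  139.60341432]
```

View pics/w3.png

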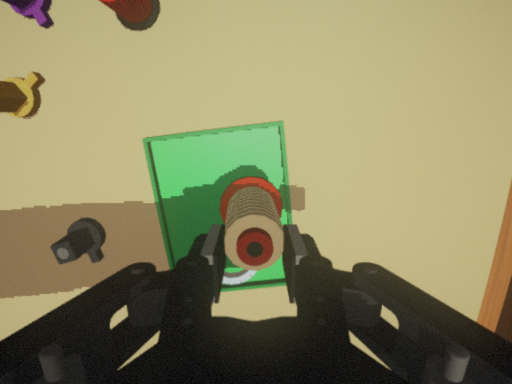

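The picture shows the held spool, with tray rim corners near (145,138), (283,122) and (293,288). I'll work out the tray pose from them.

Run:
```python
from h import *
c=arm.camera('wrist'); s=arm.get_state(); print(s['ee_pos'],s['tcp_rot'])
m=traymask(c,'green'); k=max(cv2.findContours(m,0,1)[0],key=cv2.contourArea)
h=k[:,0,:].astype(int); print('TL',h[(h[:,0]+h[:,1]).argmin()],'TR',h[(h[:,0]-h[:,1]).argmax()])
A=onz(c,h[(h[:,0]+h[:,1]).argmin()],14); B=onz(c,h[(h[:,0]-h[:,1]).argmax()],14); C=onz(c,(294,289),14)
print(A,B,C); a=np.arctan2(B[1]-A[1],B[0]-A[0]); print(np.degrees(a),np.linalg.norm((B-A)))
ex=np.array([np.cos(a),np.sin(a)]);ey=np.array([-ex[1],ex[0]])
O=(A+B)[:2]/2-90*ey; print('centre',O,'place',O+36*ex+40*ey,O+-32*ex+36*ey,'collar',O-48*ey)
```

```text
[631.13036727 158.19162394 139.68017295] [ 7.07734915e-01  7.06478079e-01 -7.81884104e-05  8.99809197e-05]
TL [149 156] TR [261 174]
[526.09048286 180.46137331  14.        ] [638.18868676 161.81794098  14.        ] [676.42147537  28.9044643   14.        ]
-9.442626888884853 113.63795531561239
centre [567.37419323  82.35912318] place [609.44880307 115.91098164] [541.71393778 123.12125377] collar [559.49931771  35.00950506]
```

```bash
cat >> h.py <<'E'
def wallrect(c,col,z=14):
    h=cv2.cvtColor(c['pixels'],cv2.COLOR_RGB2HSV)
    m=cv2.inRange(h,(50,110,15) if col=='green' else (98,110,15),(75,255,255) if col=='green' else (128,255,255))
    return m
E
python3 - <<'E'
from h import *
c=arm.camera('wrist'); s=arm.get_state()
A,B,C=[onz(c,p,14)[:2] for p in((145,138),(283,122),(293,288))]
a=np.arctan2(B[1]-A[1],B[0]-A[0]); b=np.arctan2(B[1]-C[1],B[0]-C[0]); print(A,B,C,np.degrees(a),np.degrees(b)-90,np.linalg.norm(B-A),np.linalg.norm(B-C))
a=np.radians(6.2)
ex=np.array([np.cos(a),np.sin(a)]);ey=np.array([-ex[1],ex[0]])
O=(A+B)/2-90*ey; print('centre',O,'place',O+36*ex+42*ey,O+-32*ex+36*ey,'collar',O-48*ey)
E
```

```text
[523.65399534 198.32614057] [659.26574765 213.0657773 ] [675.2617113   30.14064723] 6.203125905416105 4.997540773672469 136.4104257522708 183.62318498113132
centre [601.17981351 116.22237217] place [632.43327527 161.86468947] [565.47900586 148.55582749] collar [606.36378258  68.5031259 ]
```

```bash
python3 -m crank '[[2.5,[0.2,0.1,4],0],[2.5,[0.2,0.1,8],0],[2.5,[0.2,0.1,9.5],0],[2.5,[0.2,0.1,10.1],0],[2.5,[0.2,0.1,10.3],0],[2.5,[0.2,0.1,10.3],0],[2.5,[0.2,0.1,10.3],0]]'
```

```text
clock: 6.32
ee_pos: [632.9, 161.0, 37.2]
tcp_rot: [0.707, 0.707, 0.001, 0.001]
ft_force: [-0.9, -0.8, -0.5]
width: 29.2
grasp_force: 42.1
```

```bash
python3 -m crank '[[2.5,[0,0,0.1],0],[2.5,[0,0,0.2],0]]'; python3 -m crank '[[5,[0,0,0],0],[5,[0,0,0],0],[5,[0,0,0],0],[8.5,[0,0,-4],0],[8.5,[0,0,-8],0],[8.5,[0,0,-11],0],[8.5,[0,0,-11],0]]';  python3 - <<'E'
from h import *
c,s=look('cream_spool',0,'w4')
E
```

```text
clock: 6.48
ee_pos: [633.1, 161.4, 35.5]
tcp_rot: [0.707, 0.707, 0.001, 0.001]
ft_force: [1.0, -0.2, -1.1]
width: 29.7
grasp_force: 42.1
clock: 7.07
ee_pos: [636.7, 162.3, 154.3]
tcp_rot: [0.707, 0.707, 0.006, 0.005]
ft_force: [1.1, 0.7, 1.7]
width: 85.0
grasp_force: 0.0
cream_spool [248. 173.] [632.9 161.1] 0.64
t 7.1167 tcp [635.6 162.2 151. ] [0.707 0.707 0.005 0.003] w 85.4
```

View pics/w4.png

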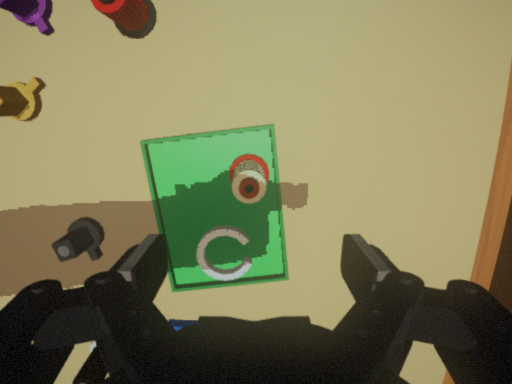

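The cream spool stands upright in the green tray: foot (249,168), tip (249,187). Rim corners are (142,142), (274,126), (287,278) and (172,290), and the collar centre is (225,253).

```bash
cat >> h.py <<'E'
def pose4(c,pts,yaw=None,z=14):
    "corners TL,TR,BR,BL (image) of rim -> centre,yaw"
    P=np.array([onz(c,p,z)[:2] for p in pts]); Q=np.array([[-70,90],[70,90],[70,-90],[-70,-90]],float)
    p=P-P.mean(0); a=np.arctan2((Q[:,0]*p[:,1]-Q[:,1]*p[:,0]).sum(),(Q*p).sum())
    R=np.array([[np.cos(a),-np.sin(a)],[np.sin(a),np.cos(a)]])
    print('centre',P.mean(0),'yaw',np.degrees(a),'res',(P-P.mean(0)-Q@R.T).round(1).tolist())
    f=lambda x,y:(P.mean(0)+R@[x,y]).round(1)
    return f
E
python3 - <<'E'
from h import *
c=arm.camera('wrist'); print(arm.get_state()['ee_pos'])
f=pose4(c,[(142,142),(274,126),(287,278),(172,290)])
print('collar',f(0,-48),onz(c,(225,253),16),'tin',f(-30,36),'spool local',f(36,42))
E
```

```text
[632.60953314 161.64712571 145.14908196]
centre [596.9548145  119.50917202] yaw 6.297500062426049 res [[3.6, -3.9], [-1.9, -3.9], [-3.5, 4.3], [1.8, 3.6]]
collar [602.2  71.8] [602.72990789  75.03084855  16.        ] tin [563.2 152. ] spool local [628.1 165.2]
```

```bash
python3 -c "
from h import *
print(arm.get_state()['joint_pos'].round(2))"; python3 -m crank '[[8.5,[-3.6,-1.9,0],0.12],[8.5,[-7.2,-3.8,0],0.24],[8.5,[-10.8,-5.6,0],0.36],[8.5,[-14.4,-7.5,0],0.48],[8.5,[-18,-9.4,0],0.6],[8.5,[-21.6,-11.3,0],0.72],[8.5,[-21.6,-11.3,0],0.72]]';python3 -c "
from h import *
s=arm.get_state();print(s['joint_pos'].round(2),s['ee_pos'],yaw(s))
shift(s,(416,-254,150))"
```

```text
[ 0.15  0.38  0.36  1.55 -0.    1.72]
clock: 7.8
ee_pos: [514.4, -59.7, 141.8]
tcp_rot: [0.913, 0.408, -0.004, -0.0]
ft_force: [0.2, -0.3, 0.6]
width: 85.4
grasp_force: 0.0
[-0.24  0.03 -0.05  1.5  -0.    2.06] [514.43609354 -59.71789477 141.84809397] -41.87278930231206
shift [-21.04   5.64  -0.7 ]
```

```bash
python3 -m crank '[[8.5,[-3.8,1,0],0.1],[8.5,[-7.6,2,0],0.2],[8.5,[-11.4,3,0],0.3],[8.5,[-15.2,4,0],0.4],[8.5,[-19,5,0],0.45],[8.5,[-21,5.6,0],0.45],[8.5,[-21,5.6,0],0.45],[8.5,[-21,5.6,0],0.45]]';python3 -c "
from h import *
c,s=look('wax_tin',0)
c,s=look('wax_tin',0,'w5')
h=cv2.cvtColor(c['pixels'],cv2.COLOR_RGB2HSV); m=cv2.inRange(h,(24,190,60),(34,255,255)); n,l,st,ce=cv2.connectedComponentsWithStats(m); i=st[1:,4].argmax()+1; print(st[i],ce[i],onz(c,ce[i],32),s['joint_pos'].round(2),yaw(s)); shift(s,(*onz(c,ce[i],32)[:2],13))"
```

```text
clock: 8.47
ee_pos: [421.6, -249.1, 142.5]
tcp_rot: [0.98, 0.198, -0.001, -0.002]
ft_force: [-0.3, -0.0, -0.4]
width: 85.1
grasp_force: 0.0
t 8.5167 tcp [ 422.1 -248.3  142.8] [ 0.98   0.199 -0.001 -0.002] w 84.9
wax_tin [255. 183.] [ 414.9 -253.8] 0.95
t 8.6167 tcp [ 422.9 -247.8  143.5] [ 0.98   0.2   -0.    -0.001] w 85.0Traceback (most recent call last):
  File "<string>", line 5, in <module>
    h=cv2.cvtColor(c['pixels'],cv2.COLOR_RGB2HSV); m=cv2.inRange(h,(24,190,60),(34,255,255)); n,l,st,ce=cv2.connectedComponentsWithStats(m); i=st[1:,4].argmax()+1; print(st[i],ce[i],onz(c,ce[i],32),s['joint_pos'].round(2),yaw(s)); shift(s,(*onz(c,ce[i],32)[:2],13))
                                                                                                                                               ~~~~~~~~~~~~~~~^^
ValueError: attempt to get argmax of an empty sequence
```

View pics/w5.png

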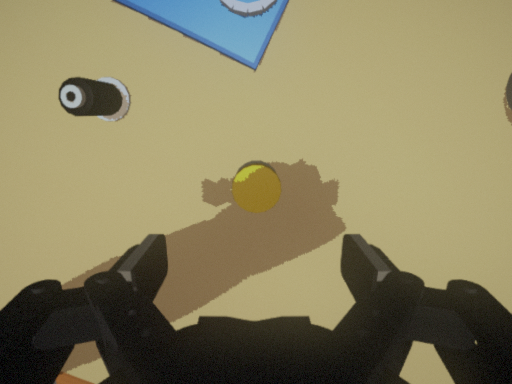

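The tin lid is centred at (257,189). I'll work out the move from there.

```bash
python3 -c "
from h import *
c=arm.camera('wrist');s=arm.get_state();P=onz(c,(257,189),32);print(P,s['ee_pos'],s['joint_pos'].round(2),yaw(s)); shift(s,(*P[:2],13))"
```

```text
[ 417.3609328  -254.66363399   32.        ] [ 423.18345704 -247.91298339  144.05561388] [-0.67 -0.05 -0.12  1.49  0.    2.07] -66.89797642219332
shift [-0.8   0.41 13.11]
```

```bash
python3 -m crank '[[8.5,[-0.8,0.4,4],0],[8.5,[-0.8,0.4,8],0],[8.5,[-0.8,0.4,11],0],[8.5,[-0.8,0.4,12.9],0],[8.5,[-0.8,0.4,12.9],0],[4,[-0.8,0.4,12.9],0],[4,[-0.8,0.4,12.9],0],[4,[-0.8,0.4,12.9],0]]' 40; python3 -m crank '[[4,[0,0,0],0],[4,[0,0,0],0]]'
```

```text
clock: 9.38
ee_pos: [418.9, -257.2, 18.1]
tcp_rot: [0.98, 0.199, 0.001, 0.002]
ft_force: [-0.2, -0.4, -0.1]
width: 51.0
grasp_force: 0.0
clock: 9.55
ee_pos: [418.2, -257.0, 17.4]
tcp_rot: [0.98, 0.199, 0.001, 0.001]
ft_force: [-0.1, 0.6, 0.3]
width: 39.7
grasp_force: 0.0
```

```bash
python3 -c "
from h import *
c,s=look('wax_tin',0,'w6'); print(s['grasp_force'])"
```

```text
wax_tin [246. 217.] [ 414.5 -254.5] 0.74
t 9.6 tcp [ 417.9 -256.8   17. ] [0.98  0.199 0.001 0.001] w 40.1
0.0
```

View pics/w6.png

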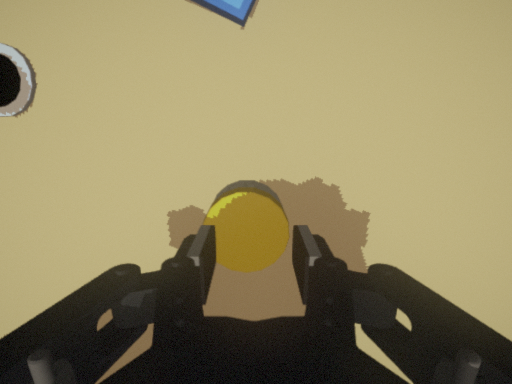

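```bash
python3 -c "
from h import *
from scipy.spatial.transform import Rotation as R
c=arm.camera('wrist');s=arm.get_state();r=R.from_quat(s['tcp_rot']);print(s['ee_pos'],s['width'],s['grasp_force'],arm.finger_overhang)
for z in(8,0,-11,-25):
  print(z,[proj(c,s['ee_pos']+r.apply([x,y,z])).round().tolist() for x in(11,-11) for y in(-20,20,-25,25)])
print(onz(c,(247,231),32)); cv2.imwrite('pics/w7.png',cv2.resize(c['pixels'][170:320,140:360,::-1],None,fx=3.5,fy=3.5,interpolation=2))"
```

```text
[ 417.42090545 -256.47993737   16.3061754 ] 39.9874767328276 0.0 8.0
8 [[219.0, 202.0], [284.0, 202.0], [211.0, 202.0], [292.0, 202.0], [220.0, 235.0], [283.0, 235.0], [213.0, 235.0], [291.0, 235.0]]
0 [[218.0, 206.0], [286.0, 206.0], [209.0, 206.0], [294.0, 206.0], [219.0, 240.0], [284.0, 240.0], [211.0, 240.0], [293.0, 240.0]]
-11 [[216.0, 212.0], [288.0, 212.0], [207.0, 212.0], [297.0, 212.0], [217.0, 248.0], [286.0, 248.0], [208.0, 248.0], [295.0, 248.0]]
-25 [[212.0, 221.0], [291.0, 221.0], [202.0, 221.0], [300.0, 221.0], [214.0, 260.0], [289.0, 260.0], [204.0, 260.0], [299.0, 260.0]]
[ 417.94286568 -253.54281429   32.        ]
```

View pics/w7.png

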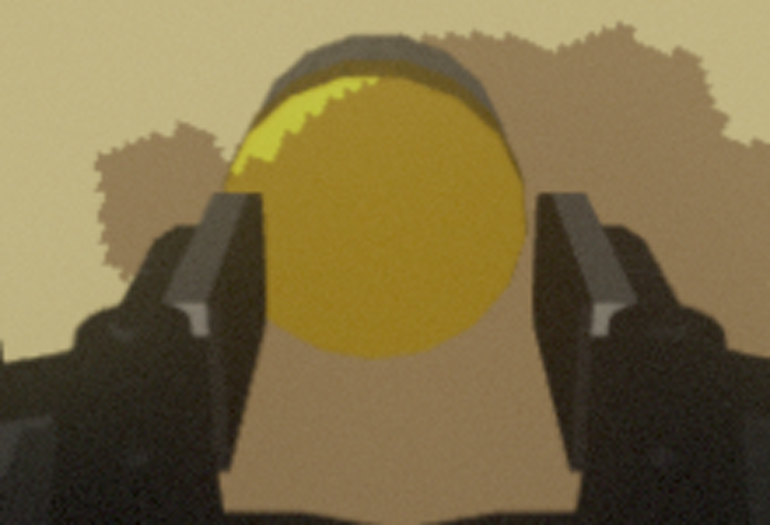

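The tips stand above the lid: the pad gap is 78 px for 40 mm, so they are nearer the camera than the lid. The closed pads met nothing, so I'll open and lower in small steps, watching the force.

```bash
python3 -m crank '[[7.5,[0.2,0,0],0],[7.5,[0.2,0,0],0],[7.5,[0.2,0,0],0],[7.5,[0.2,0,0.5],0],[7.5,[0.2,0,0.5],0],[7.5,[0.2,0,0.5],0]]'; python3 -m crank '[[7.5,[0,0,0.4],0],[7.5,[0,0,0.4],0],[7.5,[0,0,0.4],0]]'
```

```text
clock: 10.2
ee_pos: [418.3, -254.9, 9.8]
tcp_rot: [0.98, 0.199, -0.0, -0.001]
ft_force: [-0.6, 0.4, -0.0]
width: 74.9
grasp_force: 0.0
clock: 10.45
ee_pos: [418.5, -255.1, 6.1]
tcp_rot: [0.98, 0.199, -0.0, -0.0]
ft_force: [-0.5, -0.5, 0.1]
width: 74.7
grasp_force: 0.0
```

```bash
python3 -m crank '[[7.5,[0,0,0.4],0],[7.5,[0,0,0.8],0],[7.5,[0,0,0.8],0]]'; python3 -m crank '[[7.5,[0,0,0.3],0],[7.5,[0,0,0.6],0],[7.5,[0,0,0.6],0]]'
```

```text
clock: 10.7
ee_pos: [418.2, -254.8, -2.6]
tcp_rot: [0.98, 0.199, -0.001, -0.001]
ft_force: [0.2, 0.2, 0.2]
width: 74.6
grasp_force: 0.0
clock: 10.95
ee_pos: [418.3, -254.9, -8.3]
tcp_rot: [0.98, 0.199, -0.0, -0.0]
ft_force: [-0.6, 0.4, -0.8]
width: 74.8
grasp_force: 0.0
```

```bash
python3 -m crank '[[7.5,[0,0,0.3],0],[7.5,[0,0,0.6],0],[7.5,[0,0,0.6],0],[4.5,[0,0,0.6],0],[4.5,[0,0,0.6],0],[4.5,[0,0,0.6],0],[4.5,[0,0,0.6],0],[4.5,[0,0,0.6],0]]' 40;python3 -c "
from h import *
s=arm.get_state();print(s['width'],s['grasp_force'],s['joint_pos'])"
```

```text
clock: 11.62
ee_pos: [419.2, -255.6, -13.1]
tcp_rot: [0.98, 0.199, 0.0, 0.0]
ft_force: [0.3, -0.9, 1.1]
width: 47.6
grasp_force: 41.3
47.62101482186722 41.344345808029175 [-6.84268194e-01  3.16704253e-02 -3.64250072e-01  1.17388462e+00
 -3.13833121e-05  2.05649385e+00]
```

```bash
python3 -m crank '[[4.5,[0,0,-4],0],[4.5,[0,0,-8],0],[4.5,[2,-2.2,-10],0],[4.5,[4.4,-4.8,-10],0],[4.5,[6.8,-7.4,-10],0],[4.5,[9.2,-10,-10],0],[4.5,[11.6,-12.6,-10],0],[4.5,[14,-15.2,-10],0]]'; python3 -m crank '[[4.5,[2.5,-2.7,0],0],[4.5,[5,-5.4,0],0],[4.5,[7.5,-8.1,0],0],[4.5,[10,-10.8,0],0],[4.5,[12.5,-13.5,0],0],[4.5,[14.5,-16,0],0],[4.5,[15.2,-16.6,0],0],[4.5,[15.2,-16.6,0],0]]'; python3 -m crank '[[4.5,[0,0,0],0],[4.5,[0,0,0],0],[4.5,[0,0,0],0]]'; python3 -c "
from h import *
s=arm.get_state();print(s['width'],s['ee_pos'],s['joint_pos'].round(2),yaw(s)); shift(s,(563.7,152,-8.5)); c=arm.camera('wrist'); save(c,'w8')"
```

```text
clock: 12.28
ee_pos: [488.5, -59.1, 86.4]
tcp_rot: [0.98, 0.199, 0.0, 0.0]
ft_force: [0.9, -0.2, -1.1]
width: 47.5
grasp_force: 41.6
clock: 12.95
ee_pos: [563.8, 153.8, 85.8]
tcp_rot: [0.98, 0.201, -0.0, -0.0]
ft_force: [-0.2, 0.2, -1.1]
width: 47.2
grasp_force: 41.6
clock: 13.2
ee_pos: [563.2, 149.9, 86.4]
tcp_rot: [0.98, 0.198, -0.0, 0.0]
ft_force: [-0.1, 0.1, -0.4]
width: 47.6
grasp_force: 41.6
47.57496745497156 [563.21687374 149.90840386  86.38307335] [ 0.15  0.21  0.03  1.4  -0.    2.89] -67.1460217348055
shift [ 0.13 -0.18  9.49]
```

View pics/w8.png

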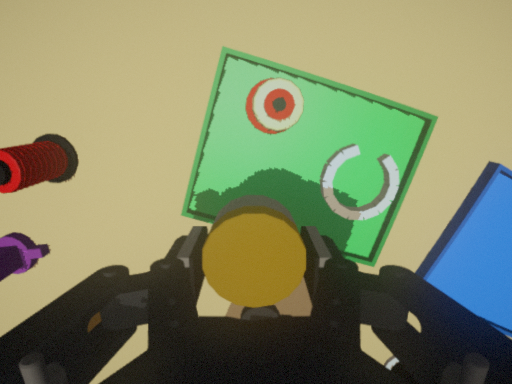

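The tin is held. The tray's rim corners are (223,48), (436,117), (374,264) and (183,214), the collar centre is (360,183), and the spool still stands.

```bash
python3 -c "
from h import *
c=arm.camera('wrist'); s=arm.get_state()
f=pose4(c,[(183,214),(223,48),(436,117),(374,264)])
print(f(0,-48),onz(c,(360,183),16),f(-30,36)); P=f(-30,36); print(s['ee_pos']); shift(s,(P[0],P[1],-8.5))
c=arm.camera('wrist')"; python3 -m crank '[[4.5,[0.1,0,3],0],[4.5,[0.1,0,6],0],[4.5,[0.1,0,8.5],0],[4.5,[0.1,0,8.9],0],[4.5,[0.1,0,9.2],0],[4.5,[0.1,0,9.2],0],[4.5,[0.1,0,9.2],0]]'
```

```text
centre [600.38015352 117.44397436] yaw 6.8620062732145835 res [[1.7, -1.3], [-1.4, -1.5], [-2.1, 1.1], [1.7, 1.7]]
[606.1  69.8] [605.37983509  70.73665337  16.        ] [566.3 149.6]
[563.41336311 150.02094081  86.6110836 ]
shift [0.25 0.15 9.51]
clock: 13.93
ee_pos: [566.2, 151.9, -3.4]
tcp_rot: [0.98, 0.199, 0.002, 0.0]
ft_force: [0.1, -0.2, 0.4]
width: 47.7
grasp_force: 41.6
```

```bash
python3 -m crank '[[4.5,[0,0,0.2],0],[4.5,[0,0,0.4],0],[4.5,[0,0,0.4],0]]';python3 -m crank '[[4.5,[0,0,0.1],0],[4.5,[0,0,0.1],0],[4.5,[0,0,0.1],0]]'
```

```text
clock: 14.18
ee_pos: [565.3, 151.9, -8.6]
tcp_rot: [0.98, 0.199, 0.001, 0.0]
ft_force: [0.1, -0.4, -1.4]
width: 47.5
grasp_force: 41.6
clock: 14.43
ee_pos: [565.2, 152.0, -9.1]
tcp_rot: [0.98, 0.199, 0.001, 0.0]
ft_force: [-1.4, -0.5, 5.9]
width: 47.4
grasp_force: 42.1
```

```bash
python3 -m crank '[[6.5,[0,0,0],0],[6.5,[0,0,0],0],[6.5,[0,0,0],0],[6.5,[0,0,-3],0],[8.5,[0,0,-7],0],[8.5,[0,0,-11],0],[8.5,[0,0,-11],-0.12],[8.5,[0,0,-11],-0.24]]'; python3 -c "
from h import *
s=arm.get_state();print(s['ee_pos'],yaw(s)); shift(s,(395,235,105)); c=arm.camera('wrist');save(c,'w9'); print([(d['position'],d['conf'],onz(c,d['position'],4)) for d in arm.tip_of(c,'wax_tin')])"
```

```text
clock: 15.1
ee_pos: [567.6, 152.3, 103.9]
tcp_rot: [0.948, 0.318, 0.004, 0.001]
ft_force: [-0.4, 0.7, -0.5]
width: 85.2
grasp_force: 0.0
[567.59141404 152.29221317 103.87771117] -52.95999547242184
shift [ -8.79 -17.    -0.24]
[([251.4, 187.4], 0.77, array([564.78930587, 151.38107882,   4.        ]))]
```

```bash
python3 -m crank '[[8.5,[-1.5,-2.9,0],-0.12],[8.5,[-3,-5.8,0],-0.24],[8.5,[-4.5,-8.7,0],-0.36],[8.5,[-6,-11.6,0],-0.48],[8.5,[-7.5,-14.5,0],-0.6],[8.5,[-8.8,-17,0],-0.72],[8.5,[-8.8,-17,0],-0.84],[8.5,[-8.8,-17,0],-0.96]]'; python3 -m crank '[[8.5,[0,0,0],-0.1],[8.5,[0,0,0],-0.2],[8.5,[0,0,0],-0.3],[8.5,[0,0,0],-0.4],[8.5,[0,0,0],-0.4],[8.5,[0,0,0],-0.4]]';python3 -c "
from h import *
c,s=look('brass_die',0,'w10'); print(yaw(s))"
```

```text
clock: 15.87
ee_pos: [389.9, 235.9, 98.3]
tcp_rot: [0.695, 0.719, -0.001, -0.001]
ft_force: [0.9, -0.1, -0.3]
width: 84.9
grasp_force: 0.0
clock: 16.37
ee_pos: [391.7, 235.2, 98.5]
tcp_rot: [0.542, 0.84, -0.001, -0.001]
ft_force: [0.6, 0.2, -1.0]
width: 85.0
grasp_force: 0.0
brass_die [257. 177.] [391.2 241.9] 0.85
brass_die [327.  93.] [415.  334.3] 0.63
t 16.4167 tcp [391.8 235.3  98.7] [ 0.542  0.841 -0.001 -0.   ] w 84.6
24.40837672665724
```

View pics/w10.png

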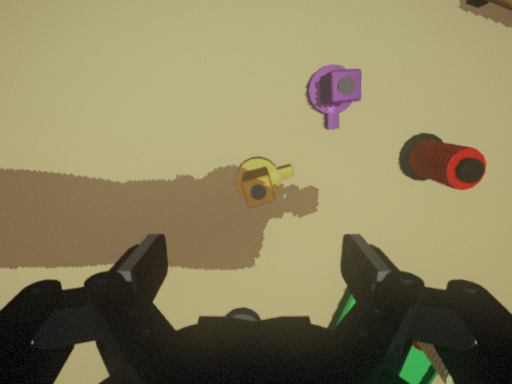

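The brass die's foot is at (258,179) and its lug points to (292,172), about 13° counter-clockwise of image right. The purple look-alike is at (333,90), well clear. I'll work out the correction and check the lug angle numerically.

```bash
cat >> h.py <<'E'
def lug(c,cen,lo,hi,box=45):
    "foot mask around pixel cen -> farthest point direction at z=12"
    m=cv2.inRange(cv2.cvtColor(c['pixels'],cv2.COLOR_RGB2HSV),lo,hi)
    ys,xs=np.nonzero(m); k=(abs(xs-cen[0])<box)&(abs(ys-cen[1])<box); P=np.array([onz(c,(x,y),12)[:2] for x,y in zip(xs[k],ys[k])])
    return P
E
python3 -c "
from h import *
c=arm.camera('wrist'); s=arm.get_state()
a=onz(c,(259,190.5),50);F=onz(c,(257,177),0);t=onz(c,(292,172),12)
print(a,F,t); d=(t-(a+F)/2)[:2]; print('lug',np.degrees(np.arctan2(d[1],d[0])),np.linalg.norm(d),yaw(s))
e=onz(c,(270,180),50)-onz(c,(243,187),50); print('edge',np.degrees(np.arctan2(e[1],e[0])))
C=(a+F)/2; shift(s,(C[0],C[1],-7))"
```

```text
[391.89229169 243.12148221  50.        ] [391.19489962 242.2115179    0.        ] [415.92622135 261.28623891  12.        ]
lug 37.36708387071779 30.679098927759448 24.493688917735387
edge 39.44319262878748
shift [ 0.69  0.26 10.61]
```

```bash
python3 -m crank '[[8.5,[0.7,0.25,2],-0.12],[8.5,[0.7,0.25,5],-0.235],[8.5,[0.7,0.25,8],-0.235],[8.5,[0.7,0.25,10],-0.235],[8.5,[0.7,0.25,10.6],-0.235],[8.5,[0.7,0.25,10.6],-0.235],[4,[0.7,0.25,10.6],-0.235],[1.8,[0.7,0.25,10.6],-0.235]]' 60;python3 -m crank '[[1.8,[0,0,0],0],[1.8,[0,0,0],0],[1.8,[0,0,0],0],[1.8,[0,0,0],0],[1.8,[0,0,0],0]]'
```

```text
clock: 17.18
ee_pos: [393.3, 243.5, -4.6]
tcp_rot: [0.438, 0.899, 0.001, 0.001]
ft_force: [-0.2, -0.1, 0.8]
width: 63.4
grasp_force: 0.0
clock: 17.6
ee_pos: [392.8, 243.4, -5.2]
tcp_rot: [0.438, 0.899, 0.001, 0.001]
ft_force: [-0.3, -0.6, 3.9]
width: 20.9
grasp_force: 59.9
```

```bash
python3 -m crank '[[1.8,[0,0,-4],0],[1.8,[0,0,-8],0],[1.8,[-2,0.5,-11],0],[1.8,[-5.5,1.3,-11],0.1],[1.8,[-9,2.1,-11],0.2],[1.8,[-12.5,2.9,-11],0.3],[1.8,[-16,3.7,-11],0.4],[1.8,[-16,3.7,-11],0.4]]'; python3 -c "
from h import *
s=arm.get_state();print(s['ee_pos'],yaw(s)); shift(s,(605,71,104))"
```

```text
clock: 18.27
ee_pos: [523.9, 135.3, 102.2]
tcp_rot: [0.611, 0.792, -0.001, 0.002]
ft_force: [0.2, 0.7, -2.6]
width: 21.2
grasp_force: 59.8
[523.9152777  135.26651654 102.21074435] 14.679816006899914
shift [-8.27  6.22 -0.14]
```

```bash
python3 -m crank '[[1.8,[-2.8,2.1,0],0.07],[1.8,[-5.6,4.2,0],0.14],[1.8,[-8.2,6.2,0],0.14],[1.8,[-8.2,6.2,0],0.14],[1.8,[-8.2,6.2,4],0.14],[1.8,[-8.2,6.2,6],0.14],[1.8,[-8.2,6.2,6],0.14],[1.8,[-8.2,6.2,6],0.14]]'; python3 -c "
from h import *
c=arm.camera('wrist');c=arm.camera('wrist');s=arm.get_state();print(s['ee_pos'],yaw(s)); shift(s,(605,71,104)); cv2.imwrite('pics/w11.png',cv2.resize(c['pixels'][80:330,100:420,::-1],None,fx=2.4,fy=2.4,interpolation=2))
print(proj(c,(605,71,16)),proj(c,(*s['ee_pos'][:2],16)))"
```

```text
clock: 18.93
ee_pos: [598.0, 77.1, 40.7]
tcp_rot: [0.661, 0.75, -0.002, -0.002]
ft_force: [0.6, 0.3, -2.8]
width: 21.3
grasp_force: 60.0
[601.42353907  77.2026785   44.7664799 ] 7.192189203245367
shift [-0.66  0.29 -5.92]
[260.42623703 217.65698132] [256.45954272 208.61606206]
```

View pics/w11.png

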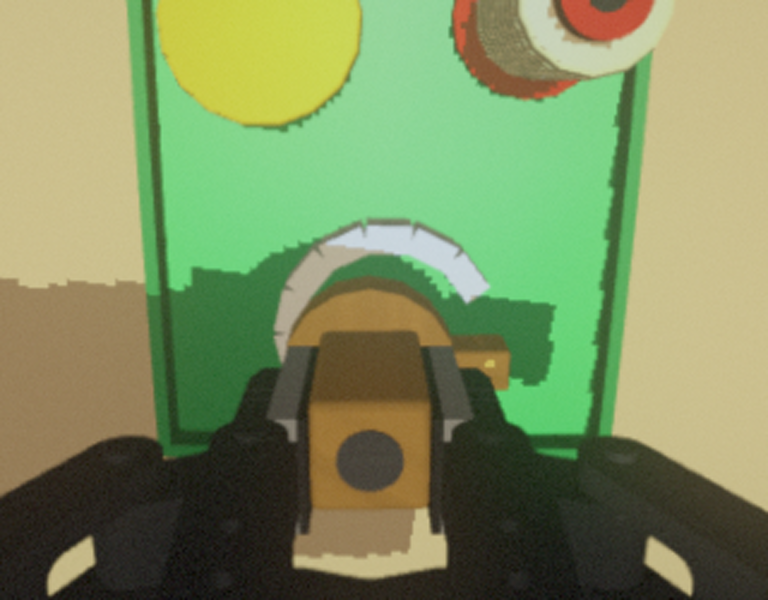

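The die is held squarely with its lug towards +x. The collar shows its outer top at crop (388,220) and its left at (275,335), and the die's top centre is at (370,460). I'll work out the offset.

```bash
python3 -c "
from h import *
from scipy.spatial.transform import Rotation as R
c=arm.camera('wrist');s=arm.get_state();r=R.from_quat(s['tcp_rot']);print(s['ee_pos'],yaw(s))
f=lambda u,v,z: r.inv().apply(onz(c,(u/2.4+100,v/2.4+80),z)-s['ee_pos'])[:2].round(1)
print('collar top',f(388,220,16),'left',f(275,335,16),'slotend',f(490,288,16),'inner top',f(388,250,16))
b=50
print('die top c',f(370,460,b+50),'foot far edge',f(368,290,b+12),'lug end',f(508,370,b+12), 'lug edges',f(480,350,b+12),f(480,388,b+12))
print('tray R outer',f(648,100,14),f(610,420,14),'L outer',f(133,100,14),f(155,420,14),'bottom wall in',f(380,437,4))"
```

```text
[602.23682401  77.20307498  45.71368222] 7.189803447698511
collar top [25.5  4. ] left [ -8.7 -28.7] slotend [ 5.7 33.5] inner top [16.9  4.1]
die top c [-0.4 -1. ] foot far edge [19.1 -1.4] lug end [ 0.1 30.3] lug edges [ 5.  23.7] [-4.3 24.1]
tray R outer [58.8 75.2] [-37.6  73.2] L outer [ 58.6 -65.7] [-37.4 -67.1] bottom wall in [-48.4   2.3]
```

```bash
python3 -m crank '[[1.8,[-0.62,0.48,0],0],[1.8,[-0.62,0.48,1.5],0],[1.8,[-0.62,0.48,2.9],0],[1.8,[-0.62,0.48,2.9],0],[1.8,[-0.62,0.48,2.9],0],[1.8,[-0.62,0.48,2.9],0]]'; python3 -m crank '[[1.8,[0,0,0.3],0],[1.8,[0,0,0.6],0],[1.8,[0,0,0.9],0],[1.8,[0,0,1],0],[1.8,[0,0,1],0]]'
```

```text
clock: 19.58
ee_pos: [607.5, 71.2, 16.0]
tcp_rot: [0.662, 0.75, 0.001, 0.001]
ft_force: [0.3, -0.1, -0.8]
width: 21.0
grasp_force: 60.1
clock: 20.0
ee_pos: [605.9, 71.4, 3.9]
tcp_rot: [0.662, 0.75, -0.0, -0.0]
ft_force: [-0.3, 0.0, -3.2]
width: 21.4
grasp_force: 60.1
```

```bash
python3 -m crank '[[1.8,[0,0,0.2],0],[1.8,[0,0,0.4],0],[1.8,[0,0,0.4],0],[1.8,[0,0,0.4],0]]'
```

```text
clock: 20.33
ee_pos: [606.1, 71.4, 0.2]
tcp_rot: [0.662, 0.75, -0.0, -0.0]
ft_force: [0.2, -0.5, -2.0]
width: 21.2
grasp_force: 60.1
```

```bash
python3 -m crank '[[1.8,[0,0,0.1],0],[1.8,[0,0,0.2],0],[1.8,[0,0,0.2],0]]';python3 -m crank '[[3.5,[0,0,0],0],[3.5,[0,0,0],0],[5,[0,0,0],0],[8.5,[0,0,-4],0],[8.5,[0,0,-8],0],[8.5,[0,0,-11],0],[8.5,[0,0,-11],0]]'; python3 -c "
from h import *
c,s=look('brass_die',0,'w12');print(yaw(s),s['joint_pos'].round(2)); shift(s,(438,-75,115))"
```

```text
clock: 20.58
ee_pos: [606.7, 71.4, -1.1]
tcp_rot: [0.662, 0.75, 0.0, 0.0]
ft_force: [-0.2, -0.1, -0.2]
width: 21.0
grasp_force: 60.4
clock: 21.17
ee_pos: [611.8, 71.4, 118.1]
tcp_rot: [0.662, 0.75, 0.005, 0.006]
ft_force: [1.2, 0.5, 0.9]
width: 85.0
grasp_force: 0.0
brass_die [246. 179.] [605.4  70.3] 0.83
t 21.2167 tcp [610.5  71.4 114.8] [0.662 0.75  0.004 0.004] w 85.1
7.16689635430706 [0.01 0.27 0.16 1.45 0.   1.45]
shift [-12.38 -18.94  -0.22]
```

```bash
python3 -m crank '[[8.5,[-2,-3.1,0],0],[8.5,[-4,-6.2,0],0],[8.5,[-6,-9.3,0],0],[8.5,[-8,-12.4,0],0],[8.5,[-10,-15.5,0],0],[8.5,[-12.4,-18.9,0],0],[8.5,[-12.4,-18.9,0],0],[8.5,[-12.4,-18.9,0],0]]'; python3 -c "
from h import *
c=arm.camera('wrist');c=arm.camera('wrist')
c,s=look('black_spool',0,'w13')
v=cv2.cvtColor(c['pixels'],cv2.COLOR_RGB2HSV)
for d in arm.tip_of(c,'black_spool')[:1]: P=onz(c,d['position'],0); shift(s,(P[0],P[1],0))
p=c['pixels'].astype(int); m=((p.min(2)>140)&(p.max(2)-p.min(2)<35)).astype(np.uint8)
n,l,st,ce=cv2.connectedComponentsWithStats(m)
for i in range(1,n):
    if st[i,4]>30: print(st[i],ce[i].round(),onz(c,ce[i],68)[:2])"
```

```text
clock: 21.93
ee_pos: [431.9, -75.9, 106.5]
tcp_rot: [0.663, 0.749, -0.001, -0.002]
ft_force: [1.2, 0.2, 0.6]
width: 84.9
grasp_force: 0.0
black_spool [256. 192.] [436.6 -84.4] 0.91
t 22.0833 tcp [434.7 -74.7 107.9] [ 0.661  0.75   0.    -0.   ] w 84.9
shift [-0.99  0.07 10.78]
[ 441    6   64   79 1444] [468.  46.] [562.51429194  51.80137318]
[249 168  32  20 226] [266. 175.] [439.60236132 -53.20867577]
[399 267  24  13  86] [410. 271.] [ 564.72422337 -115.82963564]
```

```bash
python3 -m crank '[[8.5,[-0.95,0.1,0],0],[8.5,[-0.95,0.1,3.5],0],[8.5,[-0.95,0.1,7],0],[8.5,[-0.95,0.1,10],0],[8.5,[-0.95,0.1,10.7],0],[8.5,[-0.95,0.1,10.7],0],[5,[-0.95,0.1,10.7],0],[2.6,[-0.95,0.1,10.7],0]]' 40;python3 -m crank '[[2.6,[0,0,0],0],[2.6,[0,0,0],0],[2.6,[0,0,0],0],[2.6,[0,0,0],0]]'; python3 -m crank '[[2.6,[0,0,-4],0],[2.6,[0,0,-8],0],[2.6,[0,0,-10],0],[2.6,[0,0,-10],0],[2.6,[0,0,-10],0]]'; python3 -c "
from h import *
s=arm.get_state();print(s['ee_pos'],yaw(s)); shift(s,(597,-82,100))"
```

```text
clock: 22.85
ee_pos: [438.7, -85.2, 3.8]
tcp_rot: [0.661, 0.75, 0.001, 0.002]
ft_force: [-0.0, -0.3, -0.1]
width: 63.6
grasp_force: 0.0
clock: 23.18
ee_pos: [438.2, -85.1, 3.5]
tcp_rot: [0.662, 0.75, 0.001, 0.002]
ft_force: [-0.2, 0.5, 6.9]
width: 31.2
grasp_force: 39.4
clock: 23.6
ee_pos: [437.8, -85.0, 103.2]
tcp_rot: [0.662, 0.75, 0.001, 0.002]
ft_force: [-0.7, 0.8, -0.3]
width: 31.4
grasp_force: 40.0
[437.79741535 -85.03247593 103.19459264] 7.163237501371378
shift [-1.68 15.83  0.38]
```

```bash
python3 -m crank '[[2.6,[-0.4,3.5,0],0],[2.6,[-0.8,7,0],0],[2.6,[-1.2,10.5,0],0],[2.6,[-1.6,14,0],0],[2.6,[-1.7,15.9,0],0],[2.6,[-1.7,15.9,0],0],[2.6,[-1.7,15.9,0],0],[2.6,[-1.7,15.9,0],0]]'; python3 -c "
from h import *
c=arm.camera('wrist');c=arm.camera('wrist');s=arm.get_state();print(s['ee_pos'],yaw(s),trays(arm.camera('scene'),'blue'))
shift(s,(597,-82,8))"
```

```text
clock: 24.27
ee_pos: [594.4, -81.2, 99.3]
tcp_rot: [0.662, 0.75, -0.001, -0.002]
ft_force: [-0.0, -0.4, -0.3]
width: 31.0
grasp_force: 40.1
[594.78449407 -81.448955   100.65022769] 7.144840048760609 [[597.1, -115.0, 141.0, 188.1, -3.3], [809.3, -266.9, 141.4, 186.5, 7.8]]
shift [-0.09  0.23  9.26]
```

```bash
python3 -m crank '[[2.6,[0,0.1,3.5],0],[2.6,[0,0.1,7],0],[2.6,[0,0.1,8.6],0],[2.6,[0,0.1,9.1],0],[2.6,[0,0.1,9.3],0],[2.6,[0,0.1,9.3],0],[2.6,[0,0.1,9.3],0]]';python3 -m crank '[[2.6,[0,0,0.1],0],[2.6,[0,0,0.2],0],[2.6,[0,0,0.2],0]]'
```

```text
clock: 25.0
ee_pos: [598.0, -81.8, 9.8]
tcp_rot: [0.662, 0.75, 0.001, 0.001]
ft_force: [-0.2, -0.0, -0.1]
width: 30.9
grasp_force: 40.3
clock: 25.25
ee_pos: [598.3, -81.7, 7.6]
tcp_rot: [0.662, 0.75, 0.0, 0.001]
ft_force: [0.3, -0.6, 1.1]
width: 31.1
grasp_force: 40.4
```

```bash
python3 -m crank '[[4.5,[0,0,0],0],[4.5,[0,0,0],0],[5.5,[0,0,0],0],[8.5,[0,0,-4],0],[8.5,[0,0,-8],0],[8.5,[0,0,-10],0],[8.5,[0,0,-10],0],[8.5,[0,0,-10],0]]'; python3 -c "
from h import *
c,s=look('black_spool',0,'w14');print(yaw(s)); shift(s,(440,82,105))"
```

```text
clock: 25.92
ee_pos: [599.0, -81.9, 109.0]
tcp_rot: [0.662, 0.75, 0.001, 0.002]
ft_force: [0.2, -0.0, -0.4]
width: 84.9
grasp_force: 0.0
black_spool [249. 179.] [594. -80.] 0.57
t 25.9667 tcp [597.6 -81.5 106.7] [0.662 0.75  0.    0.   ] w 84.9
7.161775795649349
shift [ 18.19 -13.6    0.16]
```

```bash
python3 -m crank '[[8.5,[2.8,-2.1,0],0],[8.5,[5.6,-4.2,0],-0.1],[8.5,[8.4,-6.3,0],-0.2],[8.5,[11.2,-8.4,0],-0.28],[8.5,[14,-10.5,0],-0.28],[8.5,[16.8,-12.6,0],-0.28],[8.5,[18.2,-13.6,0],-0.28],[8.5,[18.2,-13.6,0],-0.28]]'; python3 -c "
from h import *
c=arm.camera('wrist');c=arm.camera('wrist');c=arm.camera('wrist')
c,s=look('steel_die',0,'w15');print(yaw(s))
x=arm.tip_of(c,'steel_die')[0]['position']; print(x)
g=cv2.cvtColor(c['pixels'],cv2.COLOR_RGB2HSV); m=((g[:,:,1]<70)&(g[:,:,2]<130)).astype(np.uint8)
x0,y0=int(x[0])-60,int(x[1])-60; sub=m[y0:y0+120,x0:x0+120]
n,l,st,ce=cv2.connectedComponentsWithStats(sub); i=l[60,60] or st[1:,4].argmax()+1; print(st[i],ce[i])
for r in range(20,110,3): print(''.join('#' if l[r,q]==i else '.' for q in range(0,120,2)))"
```

```text
clock: 26.68
ee_pos: [435.3, 84.4, 104.1]
tcp_rot: [0.549, 0.836, -0.001, -0.003]
ft_force: [0.2, 0.1, -0.2]
width: 85.0
grasp_force: 0.0
steel_die [260. 176.] [441.9  89.2] 0.79
t 26.8833 tcp [439.8  81.6 105.5] [ 0.551  0.835 -0.001 -0.   ] w 84.9
23.16981682549087
[260.3, 176.5]
[  41   40   43   55 1330] [61.93984962 64.04135338]
............................................................
............................................................
............................................................
............................................................
............................................................
............................................................
............................................................
...........................#########........................
.........................#############......................
.......................#################....................
......................#####...###########...................
......................####............###...................
.....................#####......
[... 365 characters left out ...]
####.###.....................
.........................#############......................
..........................############......................
...........................#.#########......................
............................####............................
............................####............................
...........................#####............................
............................................................
............................................................
............................................................
............................................................
............................................................
```

```bash
python3 -c "
from h import *
from scipy.spatial.transform import Rotation as R
c=arm.camera('wrist');s=arm.get_state();r=R.from_quat(s['tcp_rot'])
f=lambda u,v,z: r.inv().apply(onz(c,(u,v),z)-s['ee_pos'])[:2].round(1)
p=cv2.resize(c['pixels'][130:225,210:310],None,fx=1,fy=1)
g=cv2.cvtColor(c['pixels'],cv2.COLOR_RGB2GRAY)
h=cv2.cvtColor(c['pixels'],cv2.COLOR_RGB2HSV)
for v in range(150,216,2): print(v,' '.join('%3d'%x for x in g[v,236:290:2]))
for v in range(200,214,2): print(v,' '.join('%3d'%x for x in h[v,236:290:2,1]))
P=onz(c,(260.3,176.5),0); print(s['ee_pos'],P); shift(s,(P[0],P[1],-5))
for q in [(263,176,12),(258,208,12),(242,176,12),(284,176,12)]: print(q,f(*q))
"
```

```text
150 174 176 174 174 174 174 174 173 175 175 174 175 175 174 173 174 175 173 175 175 175 176 175 175 173 175 172
152 175 174 176 174 175 172 175 174 175 174 172 172 169 170 170 173 173 175 175 175 173 175 176 176 173 174 176
154 176 174 174 175 175 175 173 173 168 121  94  90  86  83  85 105 127 166 175 172 175 173 174 175 174 174 175
156 172 173 174 174 174 174 168 118  83 102 108 110 112 115 112 110  98  84 121 168 175 174 173 175 174 172 174
158 176 174 174 172 176 167 100  97 109 114 112 112 114 112 110 115 111 112 105 105 164 174 174 173 175 174 174
160 172 175 174 176 170  99 110 114 113 113 112 114 112 115 112 109 112 107 110 106  98 163 175 174 174 177 174
162 175 172 173 149 102 106 113 113 114 112 114 115 112 114 112 112 111 109 110 114 109 112 172 175 175 174 175
164 168 163 170 110  98 110 108 108  86  83  87  94  98 105 110 111 109 111 114 114 113 111 160 176 173 174 174
166 126 124 134 102 106 107  97  76  67  69  65  66  67  71  69  74  76  74  82  99 113 112 112 172 174 174 175
168 124 121 119  85  91 106  89  71  65  67  67  68  66  64  66  67  68  63  68  74 112 111 
[... 2897 characters left out ...]
04 104 106 102 101 106 101 104 107
206 109 102 108 105 105 107 107 106 104  58  50  57  58  66 104 101 101 101 103 106 103 101 106 101 102  98 103
208 108 104 103 105 108 106 108 105 101  64  72  51  62  65 102 105 100 104 102 100 103 104 107 109 109 106 107
210  99 103 105 110 104 109 107 104 100 107 102 100 106 103 106 101 105  99 102 106 108 106 104 103 102  93 102
212 106 107 109 103 103 107 105 107 109 106 106 101 105 104 107 109 105 104 102 102 102 106 103  90  81  81  80
[440.22464988  81.37477359 106.08169813] [442.95583612  88.57166704   0.        ]
shift [ 0.55  0.54 11.11]
(263, 176, 12) [8.6 7.6]
(258, 208, 12) [-21.7   3.2]
(242, 176, 12) [  8.6 -11.3]
(284, 176, 12) [ 8.6 26.5]
```

```bash
python3 -c "
from h import *
from scipy.spatial.transform import Rotation as R
c=arm.camera('wrist');s=arm.get_state();r=R.from_quat(s['tcp_rot'])
f=lambda u,v,z: r.inv().apply(onz(c,(u,v),z)-s['ee_pos'])[:2].round(1)
print('far foot',f(262,153.5,6),'L/R',f(241,176,6),f(283.5,176,6),'lug end',f(258,209.5,6),'hole',f(263,187,50)); print(s['ee_pos'],yaw(s))"
```

```text
far foot [28.   6.7] L/R [  7.2 -12.5] [ 7.3 26.7] lug end [-25.3   3.3] hole [8.  6.4]
[440.23511115  81.41614354 106.23839672] 23.121422128609776
```

```bash
python3 -m crank '[[8.5,[0.75,0.68,2],0.1],[8.5,[0.75,0.68,5],0.14],[8.5,[0.75,0.68,8],0.14],[8.5,[0.75,0.68,10.5],0.14],[8.5,[0.75,0.68,11.2],0.14],[8.5,[0.75,0.68,11.2],0.14],[4,[0.75,0.68,11.2],0.14],[1.8,[0.75,0.68,11.2],0.14]]' 60;python3 -m crank '[[1.8,[0,0,0],0],[1.8,[0,0,0],0],[1.8,[0,0,0],0],[1.8,[0,0,0],0],[1.8,[0,0,0],0]]'; python3 -c "
from h import *
s=arm.get_state();print(yaw(s),s['joint_pos'].round(2))"
```

```text
clock: 27.75
ee_pos: [445.0, 91.7, -3.4]
tcp_rot: [0.608, 0.794, 0.001, 0.001]
ft_force: [1.4, -0.2, 0.6]
width: 63.3
grasp_force: 0.0
clock: 28.17
ee_pos: [444.2, 91.8, -4.1]
tcp_rot: [0.607, 0.794, 0.001, 0.001]
ft_force: [-0.0, 0.6, 5.1]
width: 21.2
grasp_force: 59.9
15.186247369332897 [ 0.06 -0.08 -0.45  1.19 -0.    1.36]
```

```bash
python3 -m crank '[[1.8,[0,0,-4],0],[1.8,[0,0,-8],-0.1],[1.8,[-2,0.5,-11],-0.2],[1.8,[-5.5,1.4,-11],-0.3],[1.8,[-9,2.3,-11],-0.4],[1.8,[-12.5,3.2,-11],-0.5],[1.8,[-16,4.1,-11],-0.6],[1.8,[-16,4.1,-11],-0.7]]'; python3 -c "
from h import *
from scipy.spatial.transform import Rotation as R
c=arm.camera('wrist');s=arm.get_state()
def T(p,q): M=np.eye(4);M[:3,:3]=R.from_quat(q).as_matrix();M[:3,3]=p;return M
X=np.linalg.inv(T(s['ee_pos'],s['tcp_rot']))@np.array(c['cam_to_world'])
for n,p,q in(('w0',(525,0,208.5),(.7071,.7071,0,0)),('w14',(597.6,-81.5,106.7),(.662,.75,0,0))):
    c['cam_to_world']=T(p,q)@X
    im=cv2.imread(f'pics/{n}.png')[:,:,::-1].astype(int)
    m=((im.min(2)>95)&(im.max(2)-im.min(2)<60)).astype(np.uint8); m[:200]=0
    a=proj(c,(592.5,-168,16)); print(n,a)
    k=cv2.connectedComponentsWithStats(m)
    for i in range(1,k[0]):
        if k[2][i,4]>60: print(k[2][i],k[3][i].round())
    c['pixels']=im.astype(np.uint8); print(trays(c,'blue'))
    ys,xs=np.nonzero(m); k=np.hypot(xs-a[0],ys-a[1])<45
    P=np.array([onz(c,(x,y),16)[:2] for x,y in zip(xs[k],ys[k])])
    if len(P): print(cv2.minEnclosingCircle(P.astype(np.float32)),P.mean(0),P.min(0),P.max(0))
print(s['ee_pos'],yaw(s)); shift(s,(592.5,-168,105))"
```

```text
clock: 28.83
ee_pos: [527.0, -57.8, 103.2]
tcp_rot: [0.299, 0.954, -0.002, 0.001]
ft_force: [-0.2, 0.7, -2.6]
width: 21.2
grasp_force: 59.9
w0 [304.7435743  282.81636749]
[  360   200   152   104 10036] [439. 237.]
[173 210  33  28 254] [192. 219.]
[   0  219  148   90 6843] [ 56. 254.]
[ 153  234  194   96 7400] [219. 285.]
[170 238  16  14 139] [178. 245.]
[279 263  45  44 793] [299. 285.]
[347 293   9  19  89] [350. 302.]
[  54  342   54   42 1347] [ 82. 366.]
[415 351  34  32 327] [428. 370.]
[[596.0, -126.5, 146.1, 179.6, -3.1]]
((595.044921875, -191.0348358154297), 55.950233459472656) [ 590.1808656  -190.61275087] [ 543.36624731 -239.70955251] [ 643.46079944 -137.01774817]
w14 [240.48361462 267.75418529]
[241 200  25  12 192] [253. 205.]
[  153   200   355   130 14471] [359. 254.]
[   0  205  136  105 7396] [ 51. 253.]
[ 203  240   64   60 1516] [232. 271.]
[  54  341   55   43 1457] [ 83. 366.]
[406 379  20   5  77] [415. 381.]
[[834.9, -273.8, 54.2, 110.7, 75.4], [589.2, -140.8, 137.8, 144.8, -3.6]]
((591.5910034179688, -179.49447631835938), 41.159122467041016) [ 585.80651535 -177.72801052] [ 555.77979172 -220.09986329] [ 616.3497222  -138.80004307]
[525.08218894 -54.84595795 103.11507807] 55.496341999330895
shift [-11.97  -5.51  -0.19]
```

```bash
python3 -m crank '[[1.8,[-3.2,-1.5,0],-0.12],[1.8,[-6.4,-3,0],-0.24],[1.8,[-9.6,-4.5,0],-0.36],[1.8,[-11.9,-5.8,0],-0.48],[1.8,[-11.9,-5.8,2],-0.54],[1.8,[-11.9,-5.8,5.5],-0.54],[1.8,[-11.9,-5.8,5.5],-0.54],[1.8,[-11.9,-5.8,5.5],-0.54]]'; python3 -m crank '[[1.8,[0,0,0],0],[1.8,[0,0,0],0],[1.8,[0,0,0],0]]'; python3 -c "
from h import *
c=arm.camera('wrist');s=arm.get_state();print(s['ee_pos'],yaw(s)); cv2.imwrite('pics/w16.png',c['pixels'][:,:,::-1])
from scipy.spatial.transform import Rotation as R
r=R.from_quat(s['tcp_rot'])
f=lambda u,v,z: r.inv().apply(onz(c,(u,v),z)-s['ee_pos'])[:2].round(1)
im=c['pixels'].astype(int); m=((im.min(2)>80)&(im.max(2)-im.min(2)<70)).astype(np.uint8); m[235:]=0
k=cv2.connectedComponentsWithStats(m)
for i in range(1,k[0]):
    if k[2][i,4]>60: b=k[2][i]; print(b,k[3][i].round(),'L',f(b[0],b[1]+b[3]/2,16),'R',f(b[0]+b[2],b[1]+b[3]/2,16),'top',f(b[0]+b[2]/2,b[1],16))
print(proj(c,(590,-170,16)))
for v in range(140,236,4): print(v,''.join('#' if m[v,u] else '.' for u in range(180,330,2)))"
```

```text
clock: 29.55
ee_pos: [585.1, -165.0, 45.2]
tcp_rot: [0.033, 0.999, 0.002, -0.005]
ft_force: [-0.4, -0.2, -2.3]
width: 21.2
grasp_force: 59.8
clock: 29.8
ee_pos: [591.2, -167.6, 52.5]
tcp_rot: [0.033, 0.999, -0.001, 0.002]
ft_force: [-0.1, -0.4, -1.9]
width: 21.1
grasp_force: 59.9
[ 591.06422625 -167.67296226   52.28513057] 86.24609919224264
[    0     0   512   235 86408] [230.  97.] L [  64.7 -180.3] R [ 65.1 181.1] top [133.6   0.2]
[434 113  11  32 200] [439. 125.] L [ 55.6 123.2] R [ 55.8 131.2] top [ 66.4 125.6]
[ 205  160   92   75 3274] [250. 196.] L [  6.3 -35.9] R [ 6.4 29.8] top [33.3 -3. ]
[345 174  57  57 966] [365. 195.] L [ 2.6 64.8] R [  2.6 107.1] top [23.7 83.4]
[251.96597161 204.51042084]
140 ######.....................................................................
144 ######.....................................................................
148 ######.....................................................................
152 ######.....................................................................
156 ######......................................................
[... 835 characters left out ...]
######.............######............#######................
204 ########.....########.......##################......#######................
208 #########....########.....#####################.#...#######................
212 #########....#########..###########################.######.................
216 ##########....#######.######...................###########.................
220 ##########....########..#.......................##.#.####..................
224 ##########......#########.........................######...................
228 ###########......########.........................#####....................
232 ##########........######..........................######...................
```

```bash
python3 -c "
from h import *
c=arm.camera('wrist');s=arm.get_state()
from scipy.spatial.transform import Rotation as R
r=R.from_quat(s['tcp_rot'])
f=lambda u,v,z: r.inv().apply(onz(c,(u,v),z)-s['ee_pos'])[:2].round(1)
print('foot far',f(254,199,s['ee_pos'][2]+4+12),'collar widest',f(205,202,16),f(298,202,16),'inner top',f(251,176,16)); print(s['ee_pos'])
g=cv2.cvtColor(c['pixels'],cv2.COLOR_RGB2HSV)[:,:,2]
for v in range(200,300,4): print(v,' '.join('%3d'%x for x in g[v,204:304:4]))"
```

```text
foot far [20.7 -1. ] collar widest [  2.8 -36.1] [ 2.9 30.6] inner top [21.9 -3.1]
[ 590.81465764 -167.64653381   51.92123748]
200 147 193 202 203 127 148 148 144  70  70  81  91  97  93  95  87  89  92 152 157 139 200 198 175 165
204 146 195 202 202 123 148 115  69  87  86  89  92  94  96  95  99 102  99  92 150 138 199 200 171 165
208 145 188 201 202 119 143  73  89  89  87  88  88  88  90  95  93  96 100 101  95 134 199 198 170 163
212 145 182 202 202 127  70  93  91  89  89  87  88  90  95  94  97  97 102 106 107 107 198 199 237 247
216 146 156 183 201 140  92  89  90  75  73  74  72  77  75  78  82  84  92 102 104 109 200 174 245 248
220 145 144 202 201 132  88  89  83  62  63  68  67  68  73  71  71  80  81 100 105 105 224 241 247 247
224 137 145 178 201 109  99 101  59  63  62  66  68  65  71  72  73  78  86  85 107 112 162 245 247 246
228 135 145 145 201 107 105  95  64  64  60  67  62  67  68  70  70  76  84  77 108 115 125 245 246 246
232 128 145 141 146 106 105  72  64  66  63  64  60  66  66  70  71  78  79  76 100 110 115 239 240 246
236 176  74  68  94 107 103  59  64  
[... 926 characters left out ...]
  61  86  86 125 146 148 147 142 143 145 103  85  84  62  66  65  69  73  76
276  61  65  63  57  56  69  59  87  88  91 146 148 144 140 144 145  89  86  82  64  65  63  68  68  75
280  60  60  62  63  58  67  64  85  86  90  92 143 146 140 136  87  89  88  80  57  61  57  59  70  70
284  60  58  60  57  59  63  62  83  87  93  91  91  91  84  91  89  89  86  77  64  56  56  62  58  66
288  59  63  62  60  58  66  59  86  87  88  89  87  87  87  85  87  87  83  96  66  53  56  57  63  56
292  58  56  60  59  60  65  66 221 220 222 221 220 221 222 223 221 221 223 221  68  58  50  57  59  59
296  53  54  60  58  55  83  89 222 222 221 222 222 222 221 221 221 222 222 221  72  74  56  53  49  55
```

```bash
python3 -m crank '[[1.8,[-0.05,-0.19,0],0],[1.8,[-0.05,-0.19,1.5],0],[1.8,[-0.05,-0.19,3.3],0],[1.8,[-0.05,-0.19,3.3],0],[1.8,[-0.05,-0.19,3.3],0],[1.8,[-0.05,-0.19,3.3],0]]'; python3 -m crank '[[1.8,[0,0,0.3],0],[1.8,[0,0,0.6],0],[1.8,[0,0,0.9],0],[1.8,[0,0,1],0],[1.8,[0,0,1],0]]'
```

```text
clock: 30.4
ee_pos: [590.0, -169.5, 17.3]
tcp_rot: [0.033, 0.999, -0.0, 0.0]
ft_force: [0.5, -0.6, -2.0]
width: 21.0
grasp_force: 59.9
clock: 30.82
ee_pos: [589.3, -169.2, 6.1]
tcp_rot: [0.033, 0.999, 0.0, -0.0]
ft_force: [-0.3, 0.3, -1.9]
width: 21.0
grasp_force: 59.9
```

```bash
python3 -m crank '[[1.8,[0,0,0.2],0],[1.8,[0,0,0.4],0],[1.8,[0,0,0.6],0],[1.8,[0,0,0.6],0],[1.8,[0,0,0.6],0]]'
```

```text
clock: 31.23
ee_pos: [589.5, -169.3, 0.4]
tcp_rot: [0.033, 0.999, 0.0, -0.0]
ft_force: [0.4, 0.2, -2.6]
width: 21.2
grasp_force: 60.1
```

```bash
python3 -m crank '[[1.8,[0,0,0.1],0],[1.8,[0,0,0.15],0],[1.8,[0,0,0.15],0]]';python3 -m crank '[[3.5,[0,0,0],0],[3.5,[0,0,0],0],[5,[0,0,0],0],[8.5,[0,0,-4],0],[8.5,[0,0,-8],0],[8.5,[0,0,-11],0],[8.5,[0,0,-11],0],[8.5,[0,0,-11],0]]'; python3 -c "
from h import *
c=arm.camera('wrist');c=arm.camera('wrist')
c,s=look('steel_die',0,'w17');print(yaw(s),s['joint_pos'].round(2)); shift(s,(540,-50,200))"
```

```text
clock: 31.48
ee_pos: [589.8, -169.4, -0.0]
tcp_rot: [0.033, 0.999, -0.0, 0.0]
ft_force: [-1.8, 0.9, 3.1]
width: 20.9
grasp_force: 60.6
clock: 32.15
ee_pos: [592.2, -170.3, 112.8]
tcp_rot: [0.033, 0.999, -0.001, 0.004]
ft_force: [-0.3, -0.6, -0.7]
width: 85.0
grasp_force: 0.0
steel_die [253. 184.] [ 590.5 -171.1] 0.56
t 32.3 tcp [ 588.7 -168.9  107.2] [ 0.033  0.999  0.001 -0.001] w 85.0
86.23157233524445 [-0.39  0.28  0.16  1.45 -0.   -0.32]
shift [ 5.67 11.55 -9.25]
```

```bash
python3 -c "
from h import *
a=cv2.imread('pics/w12.png')[90:290,140:360]; b=cv2.imread('pics/w17.png')[90:290,140:360]
c=arm.camera('scene')['pixels'][130:265,200:400,::-1]
a,b=[cv2.resize(q,(400,364),interpolation=2) for q in(a,b)]
d=cv2.resize(c,(350,236),interpolation=2); e=cv2.resize(arm.camera('side')['pixels'][150:300,200:400,::-1],(315,236),interpolation=2)
o=np.zeros((600,800,3),np.uint8); o[:364,:400]=a;o[:364,400:]=b;o[364:,:350]=d;o[364:,350:665]=e; cv2.imwrite('pics/final.png',o)"
```

```text
(no output)
```

View pics/final.png

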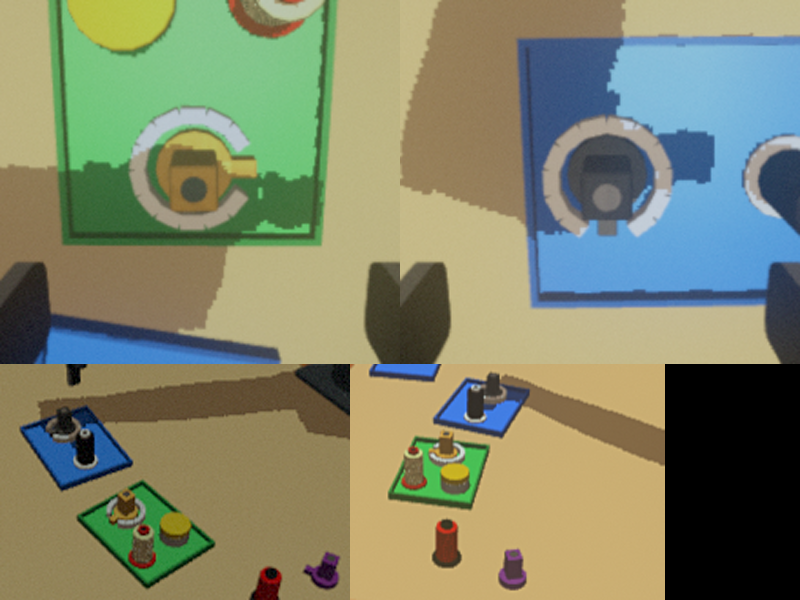

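The final view shows both dies down in their collars with lugs in the slots: brass at (190,170), steel at (607,185). The spools and tin stand upright in the right trays, and the red spool and purple die are untouched, so I'll hand in.

```bash
python3 -c "
from cell import arm
print(arm.hand_in())"
```

```text
the job is handed in; nothing more can be done
None
```

Both kits are made up and the job is handed in, after about 33 s of the 115 s allowed: cream thread, wax tin and brass die are in the green tray, black thread and steel die in the left-hand blue tray, and the last pictures showed both dies down in their collars with lugs in the slots.

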